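# Open the combination lock and present it

## Task

The combination lock of the medicine locker sits in its dock on the green counter. Turn its black dial, feeling it click from notch to notch, until the white pointer stands at the green mark, then pull the shackle open by its blue sleeve before the lock leaves the dock (never lift the lock out while it is shut). Finish by holding the open lock up by its shackle, hanging upright and still at least 10 cm above where it sat, with the gripper still closed on it when the program ends; leave everything else on the counter alone.

Things in the scene. Friction and masses are not known exactly. Their poses are not given: they have to be found in the camera images.
- dock: Grey fixed tray that the lock sits in, 134 x 80 mm (along its x and y), 34 mm tall, walls 5 mm thick; its inner floor is 12 mm above the counter. Origin: centre of its underside. The lock lies in it with 4 mm of play all round and its x axis along the dock's x axis.
- lock: Loose combination lock, about 0.5 kg, block 116 x 62 x 42 mm (x, y, z); light grey half at -x carries the dial on its top, dark steel half at +x carries the shackle. Origin: centre of its underside; z up. Dial axis at x = -30 mm, shackle at x = +35 mm in its frame. A green mark on its top lies on the +x side of the dial, towards the shackle; white ticks stand at the other eleven clicks. Its centre of mass lies about 20 mm from the shackle towards the dial.
- dial (a joint): Dial angle in rad. 0: white pointer at the green mark, the only place where the shackle is free (within about 0.2 rad). Grows counter-clockwise seen from above; it starts between 1 and 2.2, so it must be turned clockwise. It clicks in notches 30 degrees (0.524 rad) apart, one of them at 0, and settles into the nearest one when let go; it needs about 0.04 N m. It turns from -1.2 to 3.0, so it does not stop by itself at the mark.
- dial_grip (a point): On the dial's axis, in the middle of its bar grip, 10 mm below the bar's top and 22 mm above the dial's 52 mm wide disc. The black bar is 46 mm long along this frame's x axis, 14 mm thick (y) and 32 mm tall; a white line on the bar's top and end points to +x. Frame turns with the dial.
- shackle (a joint): How far the shackle is pulled out of the lock, in m: 0 shut, 0.018 fully open (stop). Slides up along the lock's z with about 1 N of friction; with the dial off the mark it stops after 3 mm and the lock would lift with it.
- shackle_grip (a point): Centre of the blue sleeve on the shackle's crown, 38 mm above the lock's top when shut. Sleeve 10 mm thick (x), 28 mm long (y), 12 mm tall; steel legs of 8 mm at y = +-20 mm. Frame axes are those of the lock: pinch the sleeve along x.
- tester: Cream defibrillator test unit, fixed, 200 x 260 x 120 mm, with a carrying handle to 144 mm and a red push button on top. Origin: centre of its underside. To be left alone.
- test_button (a joint): Travel of the tester's red push button in m (6 mm when fully down). Must not be pressed.
- pad_case: Black rubber electrode pad case, loose, 120 x 170 x 49 mm, origin under its centre. Bystander.
- cap_a: Orange plastic IV spike cap, standing, foot 26 mm wide, 38 mm tall, origin under its centre. Bystander.
- cap_b: The other orange IV spike cap, same size. Bystander.
- chest_piece: Chrome stethoscope chest piece, 46 mm wide, 27 mm tall, stub to its +x, origin under its centre. Bystander.
- battery: Squat grey battery pack, 75 x 95 x 45 mm, origin under its centre. Bystander.
Mind the look-alikes: they are no part of the job. Leave any yellow look-alike of the lock alone. Leave any turquoise look-alike of the dock alone.

How it is judged:
On the way, in this order (a step that is already met when the one before it is completed fails the run):
1. the dial stands in its notch at the green mark, the lock still shut in its dock (value of joint dial between -0.2 and 0.2 rad and value of joint shackle below 0.005 m and z of lock in the frame of dock below 0.02 m), for 0.2 s.
2. the shackle is pulled open with the lock still in its dock (value of joint shackle above 0.013 m and z of lock in the frame of dock below 0.03 m and horizontal distance between lock and dock below 0.02 m).
At the end, for the whole second after the job is handed in: Fingers press the shackle (over 1 N), out more than 13 of 18 mm; the lock hangs within 0.5 rad of upright, under 0.03 m/s, underside over 90 mm above the dock's underside, touching no dock, tester or counter; bystanders within 30 mm of their starts (value of joint shackle above 0.013 m and z of lock in the frame of dock above 0.09 m and angle between lock's own z axis and vertical below 0.5 rad and linear speed of lock below 0.03 m/s and contact force between the fingers and shackle above 1 N and contact force between lock and dock below 0.05 N and contact force between lock and tester below 0.05 N and contact force between lock and table below 0.05 N and distance of each of pad_case, cap_a, cap_b, chest_piece, battery from where it was at the start of the episode below 0.03 m); the arm keeps its last pose, push and grip.
It fails at once if the lock is lifted out of its dock while still shut (z of lock in the frame of dock above 0.035 m and value of joint shackle below 0.008 m).
It fails at once if the tester's red button is pressed (value of joint test_button above 0.004 m).
It fails at once if a bystander is knocked away or over (distance of any of pad_case, cap_a, cap_b, chest_piece, battery from where it was at the start of the episode above 0.03 m or angle between any of pad_case, cap_a, cap_b, chest_piece, battery's own z axis and vertical above 0.6 rad).
It also fails if it takes over 64 s, if anything falls off the work surface, if the arm or the gripper's body presses on something with over 40 N, if the wrist force passes 120 N, or if a joint passes its speed limit or range.

## Robot

A 7-joint arm with a two-finger parallel gripper is mounted at the origin on the work surface. World frame = base frame: x ahead of the robot, y to its left, z up, the work surface at z = 0. Lengths are in m, angles in rad, forces in N, time in s.
With the tool pointing down it reaches from about 0.425 to 0.95 m from the base axis. Payload 4.7 kg.
Tool frame: the origin (TCP) lies at the very end of the fingers, on their centre line; the grasp point (between the pads) lies 19 mm behind it; z points along the fingers, y is the line along which they close (so a half turn about z gives the same grasp; the last joint's range is limited). The gripper opens to 85 mm and grips with 20 to 120 N. Pads are 22 mm wide; open, the fingers measure 114 mm over their backs; the gripper's body (76 mm by 85 mm) begins 54 mm behind the grasp point. The pads swing forward as they close: fully open they stand 13 mm farther back than shut.
Start: joints at [1.28, 0.469, -0.049, 1.532, 0.024, 1.141, -0.082], TCP at [0.175, -0.652, 0.231] pointing down, gripper open.
Joint ranges: [-2.59, 2.59], [-0.33, 1.99], [-1.39, 1.29], [0.1, 2.45], [-1.04, 4.18], [0.21, 1.99], [-2.66, 2.66]. Speed limits (rad/s): [2.57, 2.57, 3.14, 3.14, 3.14, 3.14, 3.14].

## Interface

Orientations are given as a rotation vector (axis times angle).
In Python, from workcell import get_state, grab_frame, hand_in, masks_of, landmark_of gives the robot as it stands.
- The arm moves only by the tool step_arm, never from a script. Its arguments are lists of equal length, an entry for each row: "xyz": the shift along the tool's x, y, z in mm, a list of three; "twist": the turn, a rotation vector about the tool's x, y, z in rad, a list of three. A call has 1 to 5 rows; each row shifts and turns the commanded pose from where the row before left it, along the tool's axes as they then stand; what a row does not reach is not made up. A row lasts 1/12 s, in which the tool goes at most 41.7 mm and 7.16 degrees, less where a joint would pass 70% of its speed; a pose out of reach is approached as far as the arm can. A call is refused whole if a number of a shift passes 41.7 or a number of a turn 0.125, either way. A call with a gripper value outside its range is refused whole. "grip" is the opening, from 0 (shut) to 1 (fully open), set as the call begins (left out, the last holds). The fingers move at their own pace and stop on an object; the grip force is fixed at half the most. Time passes only in rows, so rows that do not move let the fingers close. It gives the time, the measured TCP pose, the force, the opening and the grip force at its end, in the units of the state.
- get_state(): the state, without advancing time (a new reading comes with each control period).
- grab_frame(name): name is "scene" or "top"; returns a dict with "img" (400x640x3 uint8, blue, green, red), "fovy" (degrees; the focal length in pixels is half the picture's height over the tangent of half this angle, whatever the lens; pixels are square), "cx", "cy" (the principal point, pixels), "k1" (the pictures are not rectified: a ray, as slopes to the right and down, at radius r is drawn at 1 + k1 r^2 times it, then the intrinsics apply), "R" (3x3) and "t" (3): a world point X has camera coordinates R X + t. Camera axes: x right, y down, z forward; pixel columns grow to the right and rows downward; lengths in m; the calibration is good to about 2 mm. A picture is of the moment at which its call begins. There is no depth.
- hand_in(): hands the job in; it is judged then, once.
Trained networks look in a picture, given as the dict that the camera call returned (one of the last four; its "shot" number tells which), for a name from the list of things; names that differ only in an ending like _2 or _b are one class to them, and where a whole thing is asked for, a point or a joint stands for the part that bears it (a point fixed in the world has none). Each returns a list of dicts, best first, with "conf" (0 to 1); they miss things now and then, are a little off and sometimes report something else, mostly with a low value. They report only what shows in the picture. A call takes as long as a camera call. They do not tell look-alikes from the thing itself.
- masks_of(picture, thing): "pixels" (400x640 bool, what is visible of it) and "xy" ([column, row] in pixels, amid what is visible of it).
- landmark_of(picture, thing): "xy" ([column, row] in pixels: a listed point, or the origin of a listed thing).
The state is a dict: "time_s": time; "q": joint angles; "qd": joint speeds; "joint_torque": joint torques, N m; "tcp_pos": TCP position; "eef_rot": TCP orientation; "force": force on the tool from outside, world axes, zero at the start; "ft_torque": the same for the moment, N m; "opening": opening from 0.0 (shut) to 1.0 (fully open); "finger_force": force on a finger pad.
Only numpy, scipy, OpenCV 4.12 (cv2) and the standard library are available. Lean on these libraries where they do the work, as an engineer would, in place of code of your own. Each camera call takes 0.05 s, during which the arm holds its last target. There are 200 camera calls.

## Working session

There is one attempt and no reset: what is moved stays moved. The work goes in short steps, Python scripts to look and compute and a tool call to move; the robot and the scene stay as the last step left them, time stands still between calls to the robot, and variables do not carry over. Pictures are saved under pics/ and viewed, at most 10 in all, crops included, and the job is handed in when it is done.

Besides the shell and the picture viewer there is one more tool, called as a command line: name --argument value ..., lists and objects as JSON in quotes. step_arm: Moves the arm, as the interface text tells. Its arguments: {"type":"object","properties":{"xyz":{"type":"array"},"twist":{"type":"array"},"grip":{"type":"number"}},"required":["xyz","twist"]}

```bash
mkdir -p pics; ls; python3 - <<'E'
from workcell import *
import cv2,numpy as np
s=get_state();print(s['tcp_pos'],s['eef_rot'],s['opening'],s['time_s'])
for n in("scene","top"):
    f=grab_frame(n);cv2.imwrite(f"pics/{n}0.png",f["img"])
    print(n,f['fovy'],f['cx'],f['cy'],f['k1'],np.round(f['R'],3).tolist(),np.round(f['t'],3))
    for th in("lock","dock","dial","dial_grip","shackle_grip"):
        print(th,[(np.round(d['xy'],1).tolist(),round(d['conf'],2)) for d in landmark_of(f,th)] if th!="dial" else [(np.round(d['xy'],1).tolist(),round(d['conf'],2)) for d in masks_of(f,th)])
E
```

```text
pics
[ 0.17453215 -0.6514349   0.23023331] [-3.11276884e+00 -4.09793952e-01  5.21499911e-04] 0.9991053539038235 0.0
scene 51.54525131397518 317.20216464941416 202.22044920697385 -0.037935294132048755 [[-0.6, 0.8, -0.007], [0.648, 0.481, -0.59], [-0.469, -0.359, -0.807]] [ 0.333 -0.285  1.536]
lock [([295.8, 207.2], 0.95), ([343.6, 226.1], 0.86)]
dock [([297.0, 209.2], 0.74), ([332.1, 178.1], 0.66)]
dial [([299.3, 187.8], 0.59), ([344.4, 231.6], 0.57)]
dial_grip [([298.6, 184.1], 0.79), ([345.8, 224.8], 0.56)]
shackle_grip [([344.6, 204.3], 0.66), ([284.0, 194.5], 0.65)]
top 55.19002452408015 322.64671064385715 199.3162770444337 -0.05442584875700418 [[-0.01, -1.0, -0.003], [-0.994, 0.011, -0.106], [0.106, 0.002, -0.994]] [0.025 0.568 0.961]
lock [([372.8, 208.9], 0.85), ([297.3, 221.3], 0.76)]
dock [([367.8, 208.8], 0.86), ([363.7, 274.0], 0.75)]
dial [([369.4, 208.6], 0.75), ([368.8, 219.9], 0.63), ([292.9, 212.0], 0.57)]
dial_grip [([371.8, 216.1], 0.52), ([298.8, 204.4], 0.52)]
shackle_grip [([310.1, 229.6], 0.57), ([371.0, 191.9], 0.46)]
```

View pics/scene0.png

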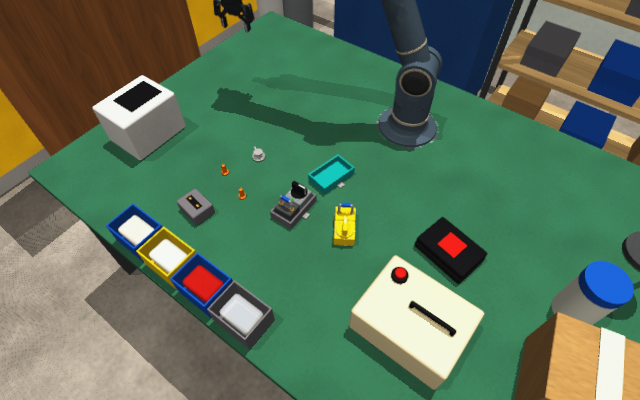

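View pics/top0.png

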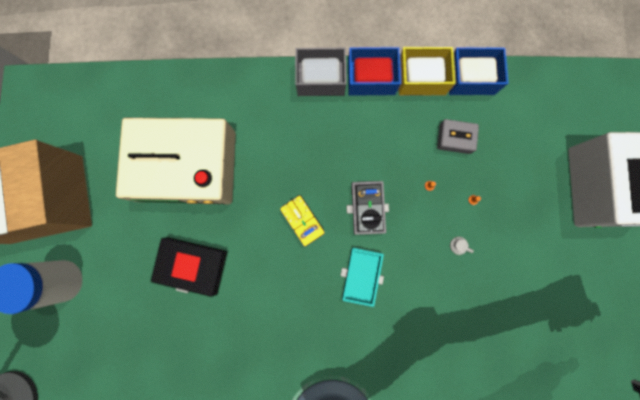

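The scene image shows the grey dock and lock at (294,205). The top image shows the same lock at (370,208), with its dial toward the robot.

Look-alikes:
- Yellow lock: scene (345,224), top (303,221).
- Turquoise dock: scene (331,174), top (363,276).

I choose the grey and steel lock in the grey dock and will check it in a close crop.

```bash
cat > h.py <<'E'
from workcell import *
import cv2,numpy as np
from scipy.optimize import least_squares
def proj(f,X):
    c=np.atleast_2d(X)@np.array(f['R']).T+np.array(f['t']); s=c[:,:2]/c[:,2:]
    s=s*(1+f['k1']*(s**2).sum(1,keepdims=True)); F=200/np.tan(np.radians(f['fovy']/2))
    return s*F+[f['cx'],f['cy']]
def tri(fs,ps):
    r=least_squares(lambda X:np.concatenate([(proj(f,X)[0]-p) for f,p in zip(fs,ps)]),[.6,0,.05]);return r.x,r.cost
def onz(f,p,z):
    return np.r_[least_squares(lambda X:proj(f,np.r_[X,z])[0]-p,[.6,0]).x,z]
def near(L,p,r=40):
    L=[d for d in L if np.hypot(*(np.array(d['xy'])-p))<r];return L[0] if L else None
def lockpt(x,y,yaw,p,z0=0):
    p=np.atleast_2d(p);c,s=np.cos(yaw),np.sin(yaw)
    return np.c_[x+c*p[:,0]-s*p[:,1],y+s*p[:,0]+c*p[:,1],p[:,2]+z0]
E
python3 - <<'E'
from h import *
A=grab_frame("scene");B=grab_frame("top")
a=cv2.resize(A['img'][170:240,258:328],(560,560),interpolation=cv2.INTER_CUBIC)
b=cv2.resize(B['img'][173:243,335:385],(400,560),interpolation=cv2.INTER_CUBIC)
cv2.imwrite("pics/c1.png",cv2.resize(np.hstack([a,b]),(800,467)))
for th,pa,pb in(("dock",(297,209),(368,209)),("lock",(295,207),(370,209)),("dial_grip",(298,185),(371,216)),("shackle_grip",(284,195),(370,190))):
    ps=[near(landmark_of(f,th),p,14) for f,p in((A,pa),(B,pb))]
    print(th,[p and np.round(p['xy'],1) for p in ps],tri([A,B],[p['xy'] for p in ps]) if all(ps) else None)
m=near(masks_of(B,"dock"),(368,209),14); 
if m: print(cv2.minAreaRect(np.argwhere(m['pixels'])[:,::-1].astype(np.float32)))
E
```

```text
dock [None, array([366.7, 209.5])] None
lock [array([295.7, 206.1]), array([368.7, 206. ])] (array([ 0.54834954, -0.09732507,  0.02054283]), np.float64(3.339140537654777))
dial_grip [None, array([371.2, 218.8])] None
shackle_grip [array([285.3, 197.7]), array([370.2, 194.8])] (array([ 0.57369317, -0.09967127,  0.08711143]), np.float64(1.4811200923119445))
((368.0, 208.0), (42.0, 52.0), 0.0)
```

View pics/c1.png

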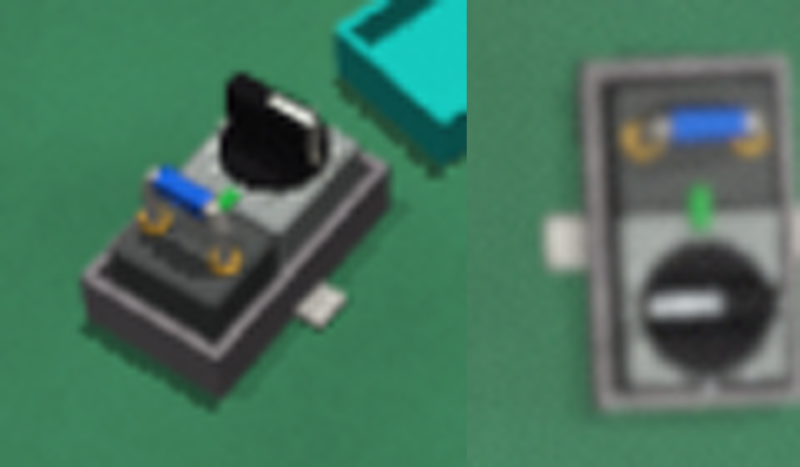

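The crop confirms the grey and steel lock. Its pointer faces left in the top view, about +y, so the dial is near 1.5 rad. The blue sleeve is at crop (712,125) in the top half and (184,190) in the scene half. Next I fit the pose.

```bash
python3 - <<'E'
from h import *
A=grab_frame("scene");B=grab_frame("top"); k=800/960*8
T=lambda u,v:np.array([335+(u-800*560/960)/k,173+v/k])-0.45
S=lambda u,v:np.array([258+u/k,170+v/k])-0.45
h=np.array([[67,40],[67,-40],[-67,40]])/1000
obs=[(B,T(583,62),[.067,.04,.034]),(B,T(787,58),[.067,-.04,.034]),(B,T(600,408),[-.067,.04,.034]),
(A,S(85,282),[.067,-.04,.034]),(A,S(218,352),[.067,.04,.034]),(A,S(388,172),[-.067,.04,.034])]
lk=[(B,T(712,125),[.035,0,.092]),(A,S(184,190),[.035,0,.092]),(B,T(700,207),None)]
res=lambda o,q:np.array([proj(f,lockpt(*q,P))[0]-p for f,p,P in o])
r=least_squares(lambda q:res(obs,q).ravel(),[.55,-.1,0]);print(r.x,res(obs,r.x).round(1).tolist())
print('lock pts res',res(lk[:2],r.x).round(2).tolist())
print('sleeve',tri([A,B],[lk[1][1],lk[0][1]]),lockpt(*r.x,[.035,0,.092]))
print('dial axis',lockpt(*r.x,[-.03,0,.09]), 'disc centre px->',onz(B,T(708,308),.064), 'line ends z.096',onz(B,T(650,303),.096),onz(B,T(728,303),.096))
for n,s in(('scene',A),('top',B)): print(n,proj(s,lockpt(*r.x,[-.03,0,.064])))
E
```

```text
[ 0.54666249 -0.09933403  0.0279628 ] [[-0.0, 0.1], [0.1, -0.5], [-0.2, 0.0], [-0.5, -0.8], [0.2, 1.2], [0.5, -0.9]]
lock pts res [[-0.6, -0.57], [-0.01, 0.83]]
sleeve (array([ 0.5800412 , -0.09958389,  0.09341003]), np.float64(0.0002705354869496231)) [[ 0.58164881 -0.09835546  0.092     ]]
dial axis [[ 0.51667422 -0.10017281  0.09      ]] disc centre px-> [ 0.51496443 -0.10022735  0.064     ] line ends z.096 [ 0.51528243 -0.07537263  0.096     ] [ 0.51496875 -0.10353926  0.096     ]
scene [[298.70085054 190.44217555]]
top [[370.71237948 218.06356209]]
```

step_arm --xyz '[[23.6,-22.2,0],[23.6,-22.2,0],[23.6,-22.2,0],[23.6,-22.2,0],[23.6,-22.2,0]]' --twist '[[0,0,0],[0,0,0],[0,0,0],[0,0,0],[0,0,0]]' --grip 0.6

```text
time_s: 1.67
tcp_pos: [0.2606, -0.5129, 0.2314]
eef_rot: [3.114, 0.41, 0.0]
force: [0.8, -0.8, -0.3]
opening: 0.602
finger_force: 0.0
```

step_arm --xyz '[[23.6,-22.2,0],[23.6,-22.2,0],[23.6,-22.2,0],[23.6,-22.2,0],[23.6,-22.2,0]]' --twist '[[0,0,0],[0,0,0],[0,0,0],[0,0,0],[0,0,0]]'

```text
time_s: 2.08
tcp_pos: [0.3459, -0.3751, 0.2316]
eef_rot: [3.114, 0.41, 0.001]
force: [0.2, 0.0, -0.0]
opening: 0.599
finger_force: 0.0
```

step_arm --xyz '[[23.6,-22.2,0],[23.6,-22.2,0],[23.6,-22.2,0],[23.6,-22.2,0],[23.6,-22.2,0]]' --twist '[[0,0,0],[0,0,0],[0,0,0],[0,0,0],[0,0,0]]'

```text
time_s: 2.5
tcp_pos: [0.4311, -0.2374, 0.2317]
eef_rot: [3.114, 0.41, 0.001]
force: [0.9, 0.1, 0.9]
opening: 0.603
finger_force: 0.0
```

step_arm --xyz '[[23.6,-22.2,0],[23.6,-22.2,0],[23.6,-22.2,0],[23.6,-22.2,0],[23.6,-22.2,0]]' --twist '[[0,0,0],[0,0,0],[0,0,0],[0,0,0],[0,0,0]]'

```text
time_s: 2.92
tcp_pos: [0.5164, -0.0996, 0.2316]
eef_rot: [3.114, 0.41, 0.001]
force: [0.4, -0.5, 0.2]
opening: 0.598
finger_force: 0.0
```

step_arm --xyz '[[0,0,0],[0,0,0],[0,0,0],[0,0,0],[0,0,0]]' --twist '[[0,0,-0.12],[0,0,-0.12],[0,0,-0.12],[0,0,-0.12],[0,0,-0.12]]'

```text
time_s: 3.33
tcp_pos: [0.5158, -0.1009, 0.2314]
eef_rot: [2.85, 1.321, 0.0]
force: [1.0, -0.0, -0.1]
opening: 0.602
finger_force: 0.0
```

step_arm --xyz '[[0,0,0],[0,0,0],[0,0,0],[0,0,0],[0,0,0]]' --twist '[[0,0,-0.12],[0,0,-0.12],[0,0,-0.12],[0,0,-0.12],[0,0,-0.12]]'

```text
time_s: 3.75
tcp_pos: [0.5158, -0.101, 0.2315]
eef_rot: [2.333, 2.104, 0.0]
force: [-0.5, 1.0, -0.9]
opening: 0.601
finger_force: 0.0
```

step_arm --xyz '[[0,0,0],[0,0,0],[0,0,0],[0,0,0]]' --twist '[[0,0,-0.12],[0,0,-0.018],[0,0,0],[0,0,0]]'

```text
time_s: 4.08
tcp_pos: [0.5157, -0.1011, 0.2314]
eef_rot: [2.192, 2.25, 0.0]
force: [-0.2, 0.0, -0.5]
opening: 0.6
finger_force: 0.0
```

step_arm --xyz '[[0,0,30],[0,0,30],[0,0,30],[0,0,20],[0,0,15]]' --twist '[[0,0,0],[0,0,0],[0,0,0],[0,0,0],[0,0,0]]'

```text
time_s: 4.5
tcp_pos: [0.5146, -0.1009, 0.1042]
eef_rot: [-2.19, -2.25, 0.003]
force: [-0.0, -0.3, 0.3]
opening: 0.597
finger_force: 0.0
```

step_arm --xyz '[[0,0,12],[0,0,11],[0,0,0]]' --twist '[[0,0,0],[0,0,0],[0,0,0]]'

```text
time_s: 4.75
tcp_pos: [0.5147, -0.1009, 0.0816]
eef_rot: [-2.188, -2.251, 0.003]
force: [0.3, 0.1, 0.1]
opening: 0.604
finger_force: 0.0
```

```bash
python3 - <<'E'
from h import *
A=grab_frame("scene");B=grab_frame("top")
a=cv2.resize(A['img'][150:230,260:340],(480,480),interpolation=cv2.INTER_CUBIC)
b=cv2.resize(B['img'][173:243,335:385],(320,480),interpolation=cv2.INTER_CUBIC)
cv2.imwrite("pics/c2.png",np.hstack([a,b]));print(get_state()['tcp_pos'])
E
```

```text
[ 0.51610296 -0.10091345  0.08355905]
```

View pics/c2.png

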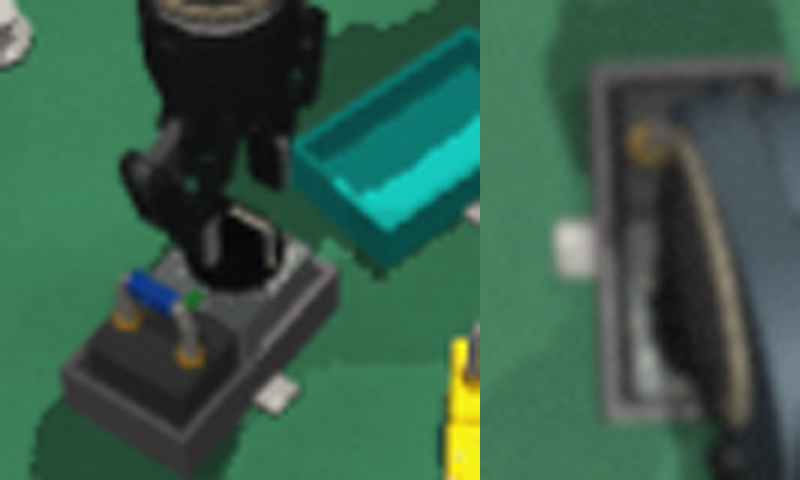

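The scene crop shows the fingers straddling the bar at about (235,230), with the lock still seated. I go down another 10 mm and close.

step_arm --xyz '[[0,0,5],[0,0,5],[0,0,0]]' --twist '[[0,0,0],[0,0,0],[0,0,0]]'

```text
time_s: 5.1
tcp_pos: [0.5155, -0.1011, 0.073]
eef_rot: [-2.189, -2.253, 0.001]
force: [0.6, -0.4, 0.7]
opening: 0.599
finger_force: 0.0
```

step_arm --xyz '[[0,0,0],[0,0,0],[0,0,0],[0,0,0],[0,0,0]]' --twist '[[0,0,0],[0,0,0],[0,0,0],[0,0,0],[0,0,0]]' --grip 0

```text
time_s: 5.52
tcp_pos: [0.5157, -0.101, 0.0738]
eef_rot: [2.189, 2.253, -0.001]
force: [-1.8, -0.1, 4.4]
opening: 0.152
finger_force: 60.2
```

step_arm --xyz '[[0,0,0],[0,0,0],[0,0,0],[0,0,0],[0,0,0]]' --twist '[[0,0,0],[0,0,0],[0,0,0],[0,0,0],[0,0,0]]'

```text
time_s: 5.93
tcp_pos: [0.5157, -0.101, 0.0738]
eef_rot: [2.189, 2.253, -0.001]
force: [-1.2, 0.5, 6.7]
opening: 0.152
finger_force: 60.3
```

step_arm --xyz '[[0,0,0],[0,0,0],[0,0,0],[0,0,0],[0,0,0]]' --twist '[[0,0,0.1],[0,0,0.1],[0,0,0.1],[0,0,0.1],[0,0,0.1]]'

```text
time_s: 6.35
tcp_pos: [0.5163, -0.1011, 0.0738]
eef_rot: [2.682, 1.635, 0.001]
force: [-1.2, -0.1, 2.7]
opening: 0.145
finger_force: 59.9
```

step_arm --xyz '[[0,0,0],[0,0,0],[0,0,0],[0,0,0],[0,0,0]]' --twist '[[0,0,0.1],[0,0,0.1],[0,0,0.1],[0,0,0.1],[0,0,0.1]]'

```text
time_s: 6.77
tcp_pos: [0.5167, -0.1015, 0.0738]
eef_rot: [3.002, 0.92, 0.003]
force: [-0.0, -0.9, 2.7]
opening: 0.149
finger_force: 60.0
```

step_arm --xyz '[[0,0,0],[0,0,0],[0,0,0],[0,0,0],[0,0,0]]' --twist '[[0,0,0.1],[0,0,0.1],[0,0,0.1],[0,0,0.1],[0,0,0.1]]'

```text
time_s: 7.18
tcp_pos: [0.5169, -0.102, 0.0738]
eef_rot: [3.137, 0.148, 0.004]
force: [-0.4, -3.2, 0.7]
opening: 0.141
finger_force: 59.9
```

step_arm --xyz '[[0,0,0],[0,0,0],[0,0,0],[0,0,0]]' --twist '[[0,0,0.07],[0,0,0],[0,0,0],[0,0,0]]'

```text
time_s: 7.52
tcp_pos: [0.5168, -0.102, 0.0738]
eef_rot: [3.14, 0.048, 0.004]
force: [1.4, -3.1, 2.1]
opening: 0.147
finger_force: 60.0
```

```bash
python3 - <<'E'
from h import *
A=grab_frame("scene")
cv2.imwrite("pics/c3.png",cv2.resize(A['img'][150:230,260:340],(560,560),interpolation=cv2.INTER_CUBIC));s=get_state();print(s['tcp_pos'],s['force'],s['ft_torque'])
E
```

```text
[ 0.51673707 -0.10186517  0.07378108] [ 2.95487151 -4.46744068  2.95846718] [-0.99121678 -0.39103447  0.0393091 ]
```

View pics/c3.png

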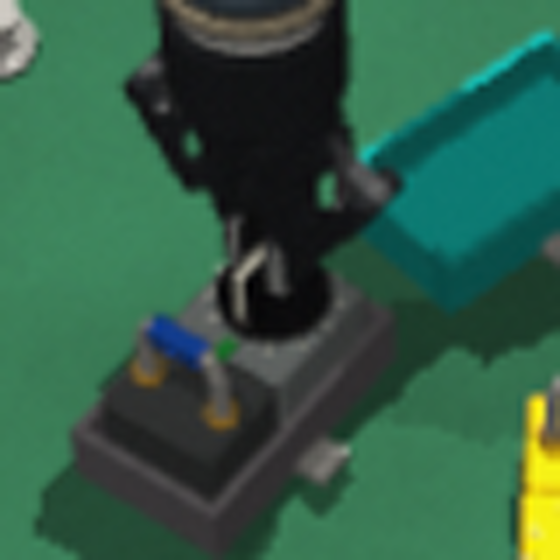

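The pointer at crop (240,290) now faces the green mark at (225,350). I release the dial and rise.

step_arm --xyz '[[0,0,0],[0,0,0],[0,0,0],[0,0,0],[0,0,0]]' --twist '[[0,0,0],[0,0,0],[0,0,0],[0,0,0],[0,0,0]]' --grip 0.4

```text
time_s: 7.98
tcp_pos: [0.5153, -0.1005, 0.073]
eef_rot: [-3.141, -0.048, 0.001]
force: [0.3, -0.0, 0.1]
opening: 0.4
finger_force: 0.0
```

step_arm --xyz '[[0,0,-10],[0,0,-20],[0,0,-30],[0,0,-30],[0,0,-20]]' --twist '[[0,0,0],[0,0,0],[0,0,0],[0,0,0],[0,0,0]]'

```text
time_s: 8.4
tcp_pos: [0.5167, -0.1009, 0.1867]
eef_rot: [3.141, 0.047, 0.006]
force: [0.7, -0.1, 0.6]
opening: 0.395
finger_force: 0.0
```

step_arm --xyz '[[0,0,0],[0,0,0],[0,0,0],[0,0,0],[0,0,0]]' --twist '[[0,0,-0.12],[0,0,-0.12],[0,0,-0.12],[0,0,-0.12],[0,0,-0.12]]'

```text
time_s: 8.82
tcp_pos: [0.5157, -0.1008, 0.1842]
eef_rot: [2.984, 0.982, 0.001]
force: [0.1, -0.0, 1.1]
opening: 0.397
finger_force: 0.0
```

step_arm --xyz '[[0,0,0],[0,0,0],[0,0,0],[0,0,0],[0,0,0]]' --twist '[[0,0,-0.12],[0,0,-0.12],[0,0,-0.12],[0,0,-0.12],[0,0,-0.12]]'

```text
time_s: 9.23
tcp_pos: [0.5157, -0.1009, 0.1841]
eef_rot: [2.56, 1.82, 0.0]
force: [-0.2, 0.3, 0.1]
opening: 0.4
finger_force: 0.0
```

step_arm --xyz '[[0,0,0],[0,0,0],[0,0,0],[0,0,0],[0,0,0]]' --twist '[[0,0,-0.12],[0,0,-0.12],[0,0,-0.12],[0,0,-0.01],[0,0,0]]'

```text
time_s: 9.65
tcp_pos: [0.5157, -0.1011, 0.1838]
eef_rot: [2.192, 2.25, 0.0]
force: [-0.6, 0.2, 0.2]
opening: 0.4
finger_force: 0.0
```

```bash
python3 - <<'E'
from h import *
A=grab_frame("scene");B=grab_frame("top")
a=cv2.resize(A['img'][170:240,258:328],(560,560),interpolation=cv2.INTER_CUBIC)
b=cv2.resize(B['img'][173:243,335:385],(400,560),interpolation=cv2.INTER_CUBIC)
cv2.imwrite("pics/c4.png",cv2.resize(np.hstack([a,b]),(800,467)));s=get_state();print(s['tcp_pos'],s['eef_rot'])
E
```

```text
[ 0.51573173 -0.10105799  0.18362759] [ 2.19146233e+00  2.25047210e+00 -1.31495873e-05]
```

View pics/c4.png

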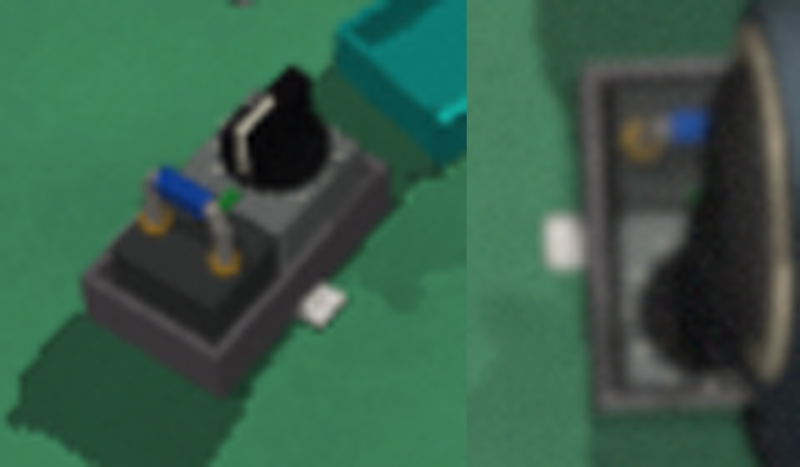

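In the scene crop the bar's white line runs from (272,97) to (243,130). That is parallel to the lock's long axis, so the dial is at the mark, and the lock is still seated. Next is the sleeve.

step_arm --xyz '[[0,21.5,0],[0,21.5,0],[0,21.5,0],[0,0,0]]' --twist '[[0,0,0],[0,0,0],[0,0,0],[0,0,0]]'

```text
time_s: 10.08
tcp_pos: [0.5838, -0.0985, 0.1836]
eef_rot: [2.189, 2.251, 0.005]
force: [1.3, -0.3, 0.4]
opening: 0.403
finger_force: 0.0
```

step_arm --xyz '[[0,0,25],[0,0,25],[0,0,20],[0,0,10],[0,0,0]]' --twist '[[0,0,0],[0,0,0],[0,0,0],[0,0,0],[0,0,0]]'

```text
time_s: 10.5
tcp_pos: [0.5782, -0.099, 0.101]
eef_rot: [-2.187, -2.25, 0.005]
force: [0.3, 0.2, 0.1]
opening: 0.399
finger_force: 0.0
```

step_arm --xyz '[[0,0,10],[0,0,10],[0,0,9],[0,0,0]]' --twist '[[0,0,0],[0,0,0],[0,0,0],[0,0,0]]'

```text
time_s: 10.83
tcp_pos: [0.5791, -0.0991, 0.0728]
eef_rot: [-2.188, -2.252, 0.003]
force: [-0.7, -0.3, 0.0]
opening: 0.4
finger_force: 0.0
```

```bash
python3 - <<'E'
from h import *
A=grab_frame("scene")
cv2.imwrite("pics/c5.png",cv2.resize(A['img'][150:230,260:340],(560,560),interpolation=cv2.INTER_CUBIC));s=get_state();print(s['tcp_pos'],s['force'])
E
```

```text
[ 0.5795896  -0.09909839  0.0735248 ] [ 0.04777901 -0.02907962 -0.43423238]
```

View pics/c5.png

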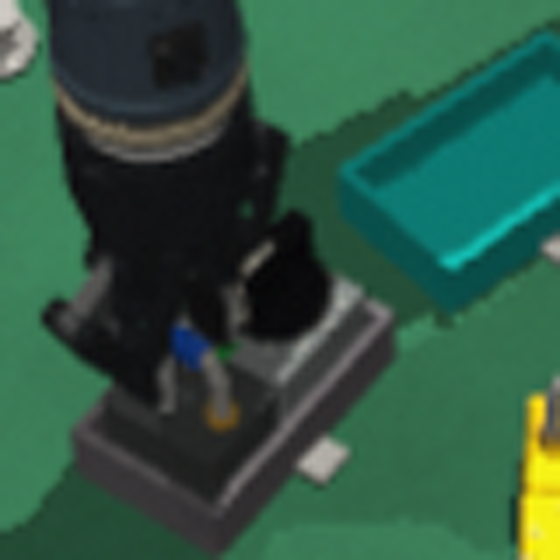

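The sleeve at crop (188,345) is between the fingers. I close and pull slowly.

step_arm --xyz '[[0,0,0],[0,0,0],[0,0,0],[0,0,0],[0,0,0]]' --twist '[[0,0,0],[0,0,0],[0,0,0],[0,0,0],[0,0,0]]' --grip 0

```text
time_s: 11.3
tcp_pos: [0.5804, -0.0991, 0.075]
eef_rot: [2.188, 2.253, 0.0]
force: [-1.8, 0.4, 4.2]
opening: 0.097
finger_force: 59.2
```

step_arm --xyz '[[0,0,0],[0,0,-1.5],[0,0,-1.5],[0,0,-1.5],[0,0,0]]' --twist '[[0,0,0],[0,0,0],[0,0,0],[0,0,0],[0,0,0]]'

```text
time_s: 11.72
tcp_pos: [0.5804, -0.0991, 0.0789]
eef_rot: [2.189, 2.253, 0.0]
force: [-0.2, 1.0, 0.7]
opening: 0.102
finger_force: 58.6
```

step_arm --xyz '[[0,0,-1.5],[0,0,-1.5],[0,0,-1.5],[0,0,0],[0,0,0]]' --twist '[[0,0,0],[0,0,0],[0,0,0],[0,0,0],[0,0,0]]'

```text
time_s: 12.13
tcp_pos: [0.5804, -0.0991, 0.0836]
eef_rot: [2.189, 2.253, 0.0]
force: [0.4, 0.4, 0.3]
opening: 0.102
finger_force: 58.7
```

step_arm --xyz '[[0,0,-1.5],[0,0,-1.5],[0,0,-1.5],[0,0,-1],[0,0,0]]' --twist '[[0,0,0],[0,0,0],[0,0,0],[0,0,0],[0,0,0]]'

```text
time_s: 12.55
tcp_pos: [0.5804, -0.0991, 0.0892]
eef_rot: [2.189, 2.253, 0.0]
force: [0.6, 0.9, 0.6]
opening: 0.103
finger_force: 58.8
```

step_arm --xyz '[[0,0,-1],[0,0,-1],[0,0,-1],[0,0,0],[0,0,0]]' --twist '[[0,0,0],[0,0,0],[0,0,0],[0,0,0],[0,0,0]]'

```text
time_s: 12.97
tcp_pos: [0.5804, -0.0991, 0.0921]
eef_rot: [2.189, 2.253, 0.0]
force: [-0.0, -0.4, 1.3]
opening: 0.101
finger_force: 58.7
```

step_arm --xyz '[[0,0,-1],[0,0,-1],[0,0,-1],[0,0,-1],[0,0,0]]' --twist '[[0,0,0],[0,0,0],[0,0,0],[0,0,0],[0,0,0]]'

```text
time_s: 13.38
tcp_pos: [0.5795, -0.0991, 0.0954]
eef_rot: [-2.188, -2.253, 0.002]
force: [0.7, -0.6, -3.8]
opening: 0.102
finger_force: 58.3
```

The load appears at about 20 mm of pull, which matches the open stop. I lift slowly.

step_arm --xyz '[[0,0,-2],[0,0,-2],[0,0,-2],[0,0,-3],[0,0,-3]]' --twist '[[0,0,0],[0,0,0],[0,0,0],[0,0,0],[0,0,0]]'

```text
time_s: 13.8
tcp_pos: [0.5802, -0.0991, 0.1081]
eef_rot: [2.189, 2.253, -0.0]
force: [-0.5, 1.4, -5.4]
opening: 0.101
finger_force: 58.4
```

step_arm --xyz '[[0,0,-4],[0,0,-4],[0,0,-4],[0,0,-4],[0,0,-4]]' --twist '[[0,0,0],[0,0,0],[0,0,0],[0,0,0],[0,0,0]]'

```text
time_s: 14.22
tcp_pos: [0.5803, -0.0991, 0.1284]
eef_rot: [2.189, 2.253, 0.0]
force: [-0.8, -0.4, -4.5]
opening: 0.1
finger_force: 58.4
```

step_arm --xyz '[[0,0,-6],[0,0,-6],[0,0,-6],[0,0,-6],[0,0,-6]]' --twist '[[0,0,0],[0,0,0],[0,0,0],[0,0,0],[0,0,0]]'

```text
time_s: 14.63
tcp_pos: [0.5803, -0.0991, 0.1586]
eef_rot: [2.189, 2.253, 0.0]
force: [-0.1, -0.2, -4.8]
opening: 0.106
finger_force: 58.4
```

step_arm --xyz '[[0,0,-7],[0,0,-7],[0,0,-7],[0,0,-7],[0,0,-7]]' --twist '[[0,0,0],[0,0,0],[0,0,0],[0,0,0],[0,0,0]]'

```text
time_s: 15.05
tcp_pos: [0.5802, -0.0991, 0.1936]
eef_rot: [2.189, 2.253, 0.0]
force: [-0.1, 0.1, -4.0]
opening: 0.102
finger_force: 58.4
```

step_arm --xyz '[[0,0,-7],[0,0,-7],[0,0,-7],[0,0,-7],[0,0,-7]]' --twist '[[0,0,0],[0,0,0],[0,0,0],[0,0,0],[0,0,0]]'

```text
time_s: 15.47
tcp_pos: [0.5802, -0.0991, 0.2285]
eef_rot: [2.189, 2.253, -0.0]
force: [-0.4, 0.9, -3.9]
opening: 0.108
finger_force: 58.4
```

step_arm --xyz '[[0,0,-6],[0,0,-6],[0,0,-6],[0,0,-4],[0,0,-2]]' --twist '[[0,0,0],[0,0,0],[0,0,0],[0,0,0],[0,0,0]]'

```text
time_s: 15.88
tcp_pos: [0.5805, -0.0991, 0.2526]
eef_rot: [2.188, 2.253, 0.001]
force: [-0.3, -0.3, -4.5]
opening: 0.104
finger_force: 58.4
```

step_arm --xyz '[[0,0,0],[0,0,0],[0,0,0],[0,0,0],[0,0,0]]' --twist '[[0,0,0],[0,0,0],[0,0,0],[0,0,0],[0,0,0]]'

```text
time_s: 16.3
tcp_pos: [0.58, -0.0991, 0.2515]
eef_rot: [-2.189, -2.253, 0.001]
force: [-0.3, 0.3, -5.2]
opening: 0.105
finger_force: 58.4
```

```bash
python3 - <<'E'
from h import *
A=grab_frame("scene")
cv2.imwrite("pics/c6.png",cv2.resize(A['img'][90:230,230:370],(560,560),interpolation=cv2.INTER_CUBIC));s=get_state();print(s['tcp_pos'],s['force'],s['ft_torque'],s['finger_force'])
E
```

```text
[ 0.58011715 -0.09906638  0.25155674] [-1.0255075  -0.42802935 -4.79579025] [-0.01476626 -0.13774651 -0.02640431] 58.41606795787811
```

View pics/c6.png

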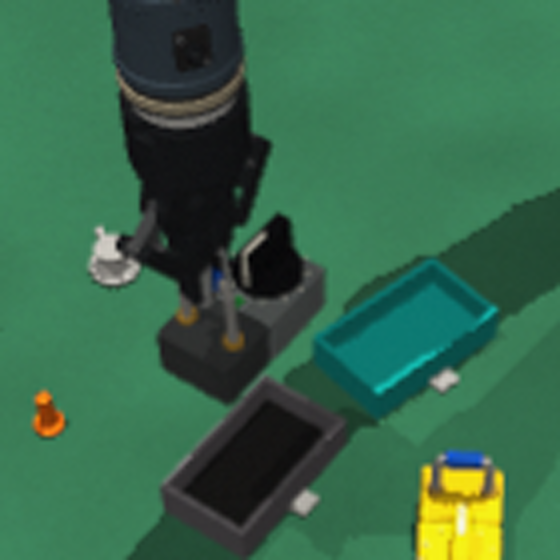

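The open lock hangs upright with its block at crop (245,330), clear of the empty dock at (255,465). The shackle legs are extended, and the caps and chest piece are undisturbed where visible. I hand in.

```bash
python3 - <<'E'
from workcell import *
import numpy as np
s=get_state();print(s['time_s'],s['tcp_pos'],s['force'],s['finger_force'],np.abs(s['qd']).max())
print(hand_in())
E
```

```text
16.35 [ 0.58011715 -0.09906638  0.25155674] [-1.0255075  -0.42802935 -4.79579025] 58.41606795787811 0.0015973613573788275
the job is handed in; nothing more can be done
None
```

I turned the dial to the green mark, pulled the shackle open with the lock still in its dock, and handed the job in at 16.4 s with the open lock hanging still and upright, about 15 cm above where it sat; no verdict came back.

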